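Block in a mould part on a tilted magnetic chuck

ROBOT

A 6-joint arm with a two-finger parallel gripper is mounted at the origin on the work surface. World frame = base frame: x ahead of the robot, y to its left, z up, the work surface at z = 0. Lengths are in m, angles in rad, forces in N, time in s.
With the tool pointing down it reaches from about 0.225 to 0.725 m from the base axis. Payload 3.1 kg.
Tool frame: the origin (TCP) lies midway between the tips of the shut fingers; the grasp point (between the pads) lies 19 mm behind it; x points along the fingers, y is the direction in which the jaws open and shut, and the axes are right-handed (so a half turn about x gives the same grasp; the last joint's range is limited). The gripper opens to 85 mm and grips with 20 to 120 N. Pads are 22 mm wide; open, the fingers measure 114 mm over their backs; the gripper's body (76 mm by 85 mm) begins 54 mm behind the grasp point. The pads swing forward as they close: fully open they stand 13 mm farther back than shut.
Start: joints at [-1.343, 0.048, 0.099, 1.622, 0, 1.443], TCP at [0.183, -0.492, 0.231] pointing down, gripper open.
Joint ranges: [-2.91, 2.91], [-0.99, 1.94], [-1.21, 1.42], [-2.12, 2.29], [-1.49, 1.47], [-3.14, 3.14]. Speed limits (rad/s): [2.79, 2.79, 3.14, 3.14, 3.14, 3.14].

INTERFACE

Orientations are given as [roll, pitch, yaw] about the fixed x, y, z axes, in that order (R = Rz(yaw) Ry(pitch) Rx(roll)).
In Python, from bench import status, camera, r gives the robot as it stands.
- The arm moves only by the tool play_rows, never from a script. Its argument "series" is a list of rows, each a list of 7 numbers: the shift along the world's x, y, z in units of 2 cm (1.0 is 2 cm), then the turn, a rotation vector about the world's x, y, z in units of 360 degrees (1.0 is 360 degrees), then the gripper command: -1 is fully open, 1 is shut, values between are in proportion. In form: [[x, y, z, ax, ay, az, grip], ...]. A call has 1 to 8 rows; each row shifts and turns the commanded pose from where the row before left it; what a row does not reach is not made up. A row lasts 1/12 s, in which the tool goes at most 41.7 mm and 7.16 degrees, less where a joint would pass 70% of its speed; a pose out of reach is approached as far as the arm can. A call with a number of a shift or a turn outside -1 to 1 is refused whole. A call with a gripper value outside its range is refused whole. The fingers move at their own pace and stop on an object; "force" is the grip in N (left out, the last holds). Time passes only in rows, so rows that do not move let the fingers close. It gives the time, the measured TCP pose, the force and the opening at its end, in the units of the state.
- status.get_state(): the state, without advancing time (a new reading comes with each control period).
- camera(name): name is "scene" or "side" or "wrist"; returns a dict with "pixels" (420x560x3 uint8, blue, green, red), "range_z" (420x560 float32, m along the optical axis (not along the pixel's ray), 0 where there is no reading), "fx", "fy", "cx", "cy" (pixels), "k1" (the pictures are not rectified: a ray, as slopes to the right and down, at radius r is drawn at 1 + k1 r^2 times it, then the intrinsics apply), "T" (4x4, takes a point from camera to world coordinates). Camera axes: x right, y up, looking along -z (the intrinsics and any distortion apply to the point x, -y, -z); pixel columns grow to the right and rows downward; lengths in m; the calibration is good to about 2 mm. A picture is of the moment at which its call begins.
- r.sign_off(): hands the job in, once; it reports no verdict.
The state is a dict: "time": time; "q": joint angles; "qd": joint speeds; "tau": joint torques, N m; "position": TCP position; "ee_rot": TCP orientation; "wrist_force": force on the tool from outside, world axes, zero at the start; "torque": the same for the moment, N m; "width": finger opening in m.
Only numpy, scipy, OpenCV 4.12 (cv2) and the standard library are available. Lean on these libraries where they do the work, as an engineer would, in place of code of your own. Each camera call takes 0.05 s, during which the arm holds its last target. There are 200 camera calls.

TASK

Lay the steel straightedge down on the sloping chuck face, just uphill of the mould block, with its long side flush against the block's upper edge and covering that edge's whole length, and let go of it. Then swing the chuck's side lever from leaning towards the robot right over to its far stop to switch the magnet on, without shifting the block or the straightedge, and leave the tray, bottle and jar where they stand.

Things in the scene. Friction and masses are not known exactly. Their poses are not given: they have to be found in the camera images.
- straightedge_center (a point): Centre of the loose straightedge, 35 mm above its underside. Flat steel bar 160 mm (its y) x 36 mm (x) x 12 mm thick, with an upright black plastic grip on its middle: 70 mm (y) x 18 mm (x), from 12 to 70 mm above the underside. z is up out of its top; both long sides are alike. 0.4 to 0.65 kg, mostly the bar. Starts flat on the bench, grip up, left or right of the chuck.
- block_edge (a point): Middle of the foot of the aluminium mould block's uphill long face, on the chuck face. x: uphill along the chuck face, square to that block face; y: along the edge; z: out of the chuck face. Block 110 (y) x 45 (x) x 20 mm high, its centre 22.5 mm downhill, turned up to 0.2 rad on the chuck; held stiffly, but a hard push off its middle turns it. A flush straightedge has its centre at x 18, z 35 mm.
- block_corner (a point): End of the same block edge: 55 mm along y from block_edge.
- chuck_face (a point): Centre of the chuck's steel face, 115 mm above the bench. The face is 180 mm up the slope x 240 mm across, sloping 24 degrees, low side towards the robot. This point's axes are level: x the way the slope climbs (away from the robot), y across, z up. The chuck is fixed. The straightedge does not slide down the face by itself.
- lever (a joint): Angle of the chuck's side lever: 0 when leaning 0.45 rad from vertical towards the robot, growing as it swings up and away from the robot (chuck's +x) to its stop at 0.9, where it leans 0.45 rad away. It starts at 0 to 0.2, turns stiffly (about 2 to 4 N at the knob) and stays where it is left.
- lever_knob (a point): Centre of the black ball knob, 28 mm across, at the free end of the lever, a round bar 12 mm thick, 95 mm from pivot to knob centre. The lever stands beside the chuck's right-hand side (seen from the robot), 30 mm clear of the slab.
- lever_pivot (a point): Lever pivot, on the lever's turning axis in the lever's plane, 97 mm above the bench, fixed to the chuck. Axes of the chuck: x level, the way the slope climbs and the lever swings (away from the robot), y along the pivot axis, z up. The slope's middle line is 150 mm along +y from here.
- tray_center (a point): Centre of a red plastic tray 130 x 170 x 35 mm with two metal pieces in it, on the bench on the side of the chuck where the straightedge is not. Leave it.
- oil_bottle_center (a point): Centre of an upright red bottle, 64 mm across and 150 mm tall, on the bench beyond the chuck. Leave it.
- jar_center (a point): Centre of an upright green glass jar, 60 mm across and 70 mm tall, on the bench beyond the chuck. Leave it.
Things that resemble listed ones, but are neither listed nor needed, are in the scene too. Several things look just like the part that bears straightedge_center: the one meant starts farthest from the robot's base.

How it is judged:
By the outcome, as a careful person would: the job done as asked, in the order asked, and still so for the second after the job is handed in, with the robot touching nothing.
It also fails if it takes over 61 s, if anything falls off the work surface, if the arm or the gripper's body presses on something with over 40 N, if the wrist force passes 120 N, or if a joint passes its speed limit or range.

## Working session

There is one attempt and no reset: what is moved stays moved. The work goes in short steps, Python scripts to look and compute and a tool call to move; the robot and the scene stay as the last step left them, time stands still between calls to the robot, and variables do not carry over. Pictures are saved under pics/ and viewed, about 8 in all and at most 12, crops included, and the job is handed in when it is done.

Besides the shell and the picture viewer there is one more tool, called after "Call:" in YAML: its name, and indented under it one key for each argument. play_rows: Moves the arm, as the interface text tells. Its arguments: {"type":"object","properties":{"series":{"type":"array"},"force":{"type":"number"}},"required":["series"]}

```bash
mkdir -p pics; ls
cat > h.py <<'E'
import numpy as np, cv2
from bench import status, camera, r
def grab(n):
    c=camera(n); np.savez(f'pics/{n}.npz',**{k:c[k] for k in c}); return c
def load(n): return dict(np.load(f'pics/{n}.npz'))
def ray(c,u,v):
    x=(np.asarray(u,float)-c['cx'])/c['fx']; y=(np.asarray(v,float)-c['cy'])/c['fy']
    a,b=x.copy(),y.copy()
    for _ in range(15):
        s=1+c['k1']*(a*a+b*b); a,b=x/s,y/s
    return a,b
def pt(c,u,v,d=None):
    a,b=ray(c,u,v); 
    if d is None: d=c['range_z'][np.asarray(v).astype(int),np.asarray(u).astype(int)]
    P=np.stack([a*d,-b*d,-d*np.ones_like(a)],-1)
    return P@c['T'][:3,:3].T+c['T'][:3,3]
def cloud(c):
    v,u=np.mgrid[0:420,0:560]; return pt(c,u,v)
def proj(c,P):
    q=(np.asarray(P)-c['T'][:3,3])@c['T'][:3,:3]; a=q[...,0]/-q[...,2]; b=-q[...,1]/-q[...,2]
    s=1+c['k1']*(a*a+b*b); return np.stack([c['fx']*a*s+c['cx'],c['fy']*b*s+c['cy']],-1)
def plane(c,u,v,z):
    o=c['T'][:3,3]; p=pt(c,u,v,1.0); d=p-o; return o+d*((z-o[2])/d[...,2])[...,None]
E
python3 - <<'E'
from h import *
s=status.get_state(); print(s)
for n in('scene','side','wrist'):
    c=grab(n); print(n,c['fx'],c['k1'],c['T'].round(3).tolist())
a=load('scene')['pixels'];b=load('side')['pixels']
cv2.imwrite('pics/a.png',cv2.resize(a,(800,600))); cv2.imwrite('pics/b.png',cv2.resize(b,(800,600)))
E
```

```text
pics
{'time': 0.0, 'q': array([-1.34283606e+00,  4.87651664e-02,  9.75636818e-02,  1.62197966e+00,
       -1.70673679e-05,  1.44301572e+00]), 'qd': array([-0.00110942,  0.00118576, -0.00070308, -0.00047197,  0.00052172,
       -0.00181694]), 'tau': array([-6.28501348e-04, -3.38786924e+01,  3.20013106e+01,  2.03904690e-02,
       -1.71553820e-04,  1.71187075e-06]), 'position': array([ 0.18270223, -0.49152831,  0.23009253]), 'ee_rot': array([-1.69142038,  1.56841145,  1.80591317]), 'wrist_force': array([ 0.4328225 , -0.72503822,  0.2581371 ]), 'torque': array([-0.02772212, -0.04559463, -0.01529511]), 'width': 0.08533301630780035}
scene 510.2326543935392 -0.063593349603556 [[-0.868, -0.412, 0.277, 0.978], [0.496, -0.719, 0.486, 0.746], [-0.0, 0.56, 0.829, 1.402], [0.0, 0.0, 0.0, 1.0]]
side 484.0142636021481 -0.07928847124214554 [[0.919, 0.236, -0.315, 0.06], [-0.393, 0.595, -0.701, -1.055], [0.022, 0.769, 0.639, 1.086], [0.0, 0.0, 0.0, 1.0]]
wrist 290.7331737256526 -0.05233052386251306 [[0.348, 0.906, 0.242, 0.243], [-0.937, 0.337, 0.089, -0.47], [-0.001, -0.257, 0.966, 0.373], [0.0, 0.0, 0.0, 1.0]]
```

View pics/a.png

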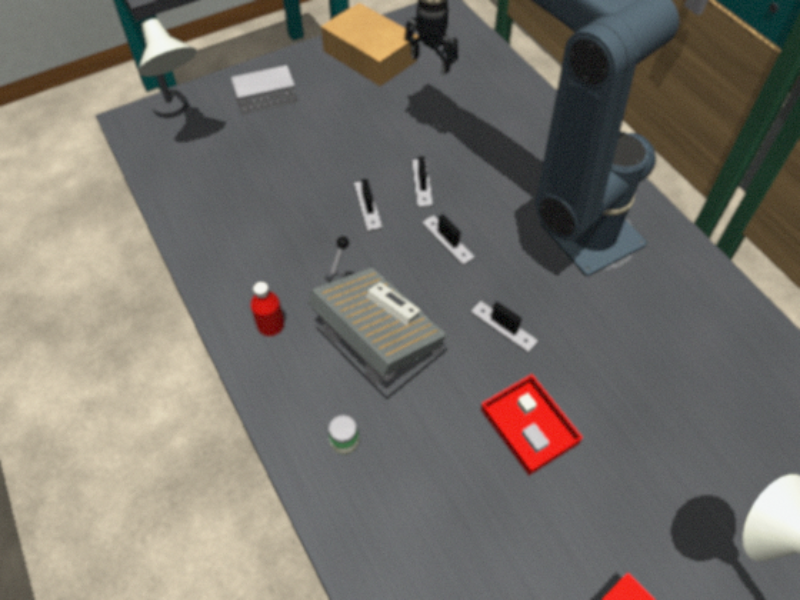

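View pics/b.png

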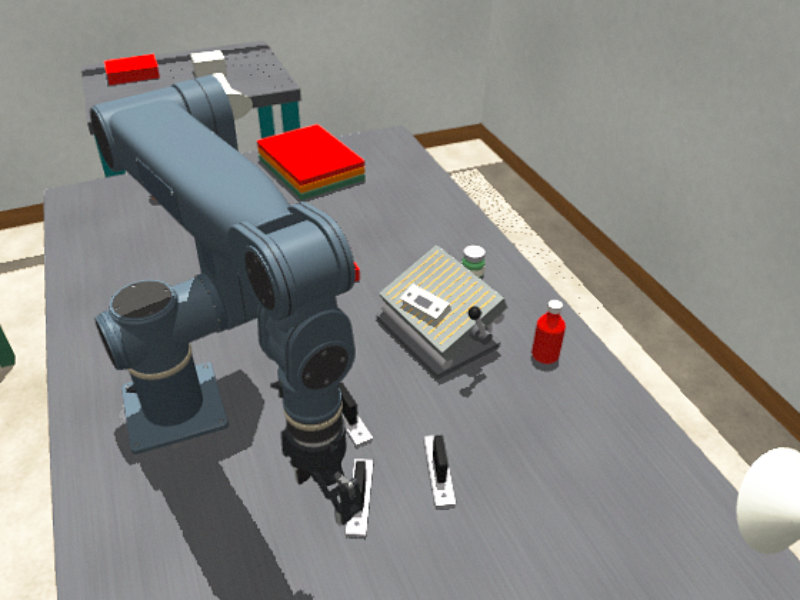

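Scene view (800x600) shows four look-alike straightedges at A(368,204), B(422,180), C(448,238), D(505,325). The chuck is around (378,325), the lever knob at (342,242), the tray at (531,424), the bottle at (267,310) and the jar at (343,433). In the side view, A is at (440,470) and B at (360,497).

Run:
```python
from h import *
for n,cs in (('scene',dict(A=(368,204),B=(422,180),C=(448,238),D=(505,325))),('side',dict(A=(440,470),B=(360,497),C=(355,415)))):
    c=load(n); X=cloud(c); g=c['pixels'].min(2)
    for k,(u,v) in cs.items():
        u=int(u*.7);v=int(v*.7); m=np.zeros(g.shape,bool); m[v-28:v+28,u-28:u+28]=1
        m&=(g>150)&(abs(X[...,2]-.012)<.012)&(c['range_z']>0)
        nl,L,st,ce=cv2.connectedComponentsWithStats(cv2.dilate(m.astype('u1'),np.ones((5,5))))
        P=X[m]
        (cx,cy),(w,h),a=cv2.minAreaRect((P[:,:2]*1000).astype('f4'))
        print(n,k,m.sum(),round(cx),round(cy),round(w),round(h),round(a,1),'z',np.median(P[:,2]).round(4),'dist',np.hypot(cx,cy).round())
# chuck plane
for n in('scene','side'):
    c=load(n);X=cloud(c)
    print(n,'chuck',[X[int(v*.7),int(u*.7)].round(3).tolist() for u,v in ((dict(scene=[(345,320),(400,345),(330,293),(400,300),(342,242),(267,310),(343,433),(531,424)],side=[(440,265),(450,325),(480,300),(425,303),(474,312),(548,340),(474,252)])[n]))])
a,b=load('scene')['pixels'],load('side')['pixels']
i=cv2.resize(a[150:290,200:330],(520,560),interpolation=cv2.INTER_CUBIC)
i2=cv2.resize(b[165:265,258:358],(280*2,560),interpolation=cv2.INTER_CUBIC)[:, :560]
cv2.imwrite('pics/c.png',cv2.resize(np.hstack([i,i2]),(800,415)))
j=cv2.resize(a[95:255,235:385],(750,600)); cv2.imwrite('pics/d.png',j)
```

```text
scene A 178 440 -353 167 39 74.0 z 0.0111 dist 564.0
scene B 170 291 -331 204 39 65.2 z 0.012 dist 441.0
scene C 297 324 -194 233 58 87.6 z 0.0117 dist 378.0
scene D 313 345 114 43 162 17.7 z 0.0114 dist 364.0
side A 346 443 -349 171 37 74.5 z 0.0107 dist 564.0
side B 353 284 -349 168 36 64.5 z 0.0115 dist 450.0
side C 164 331 -206 40 69 1.7 z 0.0102 dist 390.0
scene chuck [[0.682, 0.006, 0.148], [0.604, 0.098, 0.121], [0.678, -0.075, 0.139], [0.549, 0.001, 0.115], [0.609, -0.143, 0.195], [0.805, -0.126, 0.102], [0.786, 0.19, 0.067], [0.431, 0.338, 0.006]]
side chuck [[0.637, 0.077, 0.137], [0.587, -0.084, 0.103], [0.667, -0.065, 0.131], [0.56, -0.009, 0.112], [0.599, -0.154, 0.191], [0.778, -0.177, 0.076], [0.78, 0.179, 0.067]]
```

View pics/d.png

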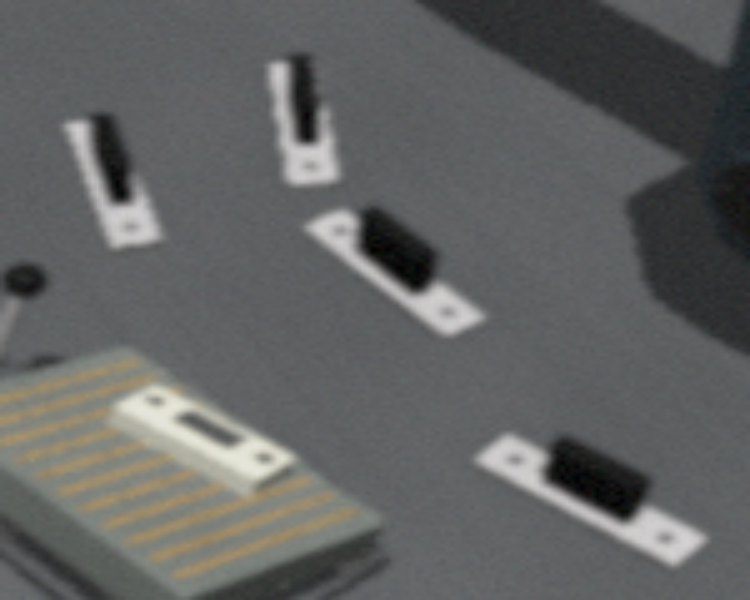

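A is the farthest from the base: 0.564 m, against 0.44, 0.38 and 0.36 m for B, C and D. It also lies on the right, with the tray on the left, so A is the one meant; the crop shows it at (112,180). Next I fit the chuck, the block and the lever.

Run:
```python
from h import *
from scipy.spatial.transform import Rotation as Ro
s=status.get_state(); print(Ro.from_euler('xyz',s['ee_rot']).as_matrix().round(3).tolist())
for n in('scene','side'):
    c=load(n);X=cloud(c);g=c['pixels'].astype(int)
    box=(X[...,0]>.42)&(X[...,0]<.78)&(abs(X[...,1])<.2)&(X[...,2]>.06)&(X[...,2]<.2)
    P=X[box]
    best=0
    rng=np.random.default_rng(0)
    for _ in range(400):
        q=P[rng.choice(len(P),3)]; nn=np.cross(q[1]-q[0],q[2]-q[0]); l=np.linalg.norm(nn)
        if l<1e-4: continue
        nn/=l; nn*=np.sign(nn[2])
        if abs(nn[2]-.9135)>.04: continue
        k=(abs((P-q[0])@nn)<.004).sum()
        if k>best: best=k;B=(nn,q[0])
    for _ in range(5):
        I=P[abs((P-B[1])@B[0])<.004]; m=I.mean(0); nn=np.linalg.svd(I-m,full_matrices=0)[2][2]; nn*=np.sign(nn[2]); B=(nn,m)
    up=-nn[:2]/np.linalg.norm(nn[:2]); 
    print(n,'n',nn.round(4),'tilt',np.degrees(np.arccos(nn[2])).round(2),'yaw',np.degrees(np.arctan2(up[1],up[0])).round(2))
    d=(X-m)@nn
    on=box&(abs(d)<.006)
    bl=box&(d>.012)&(d<.028)
    # coordinates in slope frame
    ux=np.array([up[0]*nn[2],up[1]*nn[2],np.hypot(*nn[:2])]); uy=np.cross(nn,ux)
    for nm,M in(('face',on),('block',bl)):
        nl,L,st,ce=cv2.connectedComponentsWithStats(M.astype('u1')); k=1+st[1:,4].argmax(); Q=X[L==k]
        print(nm,len(Q),'dmed',np.median((Q-m)@nn).round(4))
        S=np.stack([(Q-m)@ux,(Q-m)@uy],1)*1000
        r_=cv2.minAreaRect(S.astype('f4'));
        cen=m+ux*r_[0][0]/1000+uy*r_[0][1]/1000
        print(np.round(r_[0],1),np.round(r_[1],1),round(r_[2],1),'on-face world',cen.round(4))
    kn=(X[...,2]>.16)&(abs(X[...,0]-.6)<.06)&(abs(X[...,1]+.15)<.05)&(g.max(2)<70); K=X[kn]; print('knob',len(K),K.mean(0).round(4),K.min(0).round(3),K.max(0).round(3))
```

```text
[[-0.0, 0.348, -0.937], [0.002, -0.937, -0.348], [-1.0, -0.002, -0.0]]
scene n [-0.3958 -0.0877  0.9142] tilt 23.91 yaw 12.5
face 2699 dmed 0.0
[-15.9 -21.7] [189.  276.5] 0.4 on-face world [ 0.6053 -0.0096  0.1151]
block 405 dmed 0.0193
[-51.7  -6.1] [ 54.6 109.2] 9.7 on-face world [ 0.57   -0.0015  0.1006]
knob 59 [ 0.607  -0.143   0.1913] [ 0.594 -0.161  0.179] [ 0.619 -0.132  0.2  ]
side n [-0.3977 -0.0878  0.9133] tilt 24.03 yaw 12.45
face 2818 dmed -0.0
[-2.7  1.1] [181.4 258.7] 0.5 on-face world [ 0.6025 -0.004   0.1138]
block 424 dmed 0.0198
[-39.2   8.9] [ 47.4 115.3] 11.4 on-face world [ 0.5684 -0.0035  0.0989]
knob 59 [ 0.6005 -0.1553  0.1888] [ 0.592 -0.165  0.173] [ 0.613 -0.144  0.199]
```

View pics/c.png

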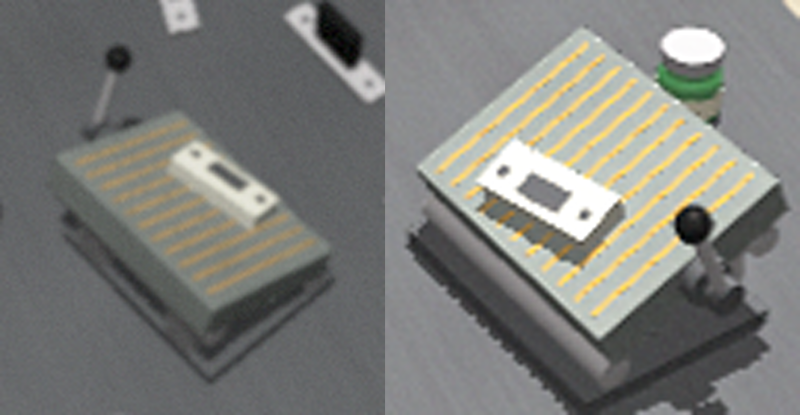

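The crops show the block lying on the face, turned about 10° relative to the chuck. The lever knob leans towards the robot at the right-hand side. I go above the chuck first for a close wrist view.

Call:
play_rows:
  series:
    - [0.78,0.98,0.1,0,0,0.018,-1]
    - [0.78,0.98,0.1,0,0,0.018,-1]
    - [0.78,0.98,0.1,0,0,0.018,-1]
    - [0.78,0.98,0.1,0,0,0.018,-1]
    - [0.78,0.98,0.1,0,0,0.018,-1]
    - [0.78,0.98,0.1,0,0,0.018,-1]
    - [0.78,0.98,0.1,0,0,0.018,-1]
    - [0.78,0.98,0.1,0,0,0.018,-1]

```text
time: 0.82
position: [0.3081, -0.3341, 0.247]
ee_rot: [-2.319, 1.57, 2.088]
wrist_force: [0.5, -0.4, -0.1]
width: 0.0852
```

Call:
play_rows:
  series:
    - [0.78,0.98,0.1,0,0,0.014,-1]
    - [0.78,0.98,0.1,0,0,0.014,-1]
    - [0.78,0.98,0.1,0,0,0.014,-1]
    - [0.78,0.98,0.1,0,0,0.014,-1]
    - [0.78,0.98,0.1,0,0,0.014,-1]
    - [0.78,0.98,0.1,0,0,0.014,-1]
    - [0.78,0.98,0.1,0,0,0.014,-1]
    - [0.78,0.98,0.1,0,0,0.014,-1]

```text
time: 1.48
position: [0.4329, -0.1773, 0.2631]
ee_rot: [-2.469, 1.57, 2.642]
wrist_force: [0.7, -0.1, -0.4]
width: 0.085
```

Call:
play_rows:
  series:
    - [0.78,0.98,0,0,0,0,-1]
    - [0.78,0.98,0,0,0,0,-1]
    - [0.78,0.98,0,0,0,0,-1]
    - [0.78,0.98,0,0,0,0,-1]
    - [0.78,0.98,0,0,0,0,-1]
    - [0.78,0.98,0,0,0,0,-1]
    - [0.78,0.98,0,0,0,0,-1]
    - [0,0,0,0,0,0,-1]

```text
time: 2.15
position: [0.5434, -0.038, 0.2621]
ee_rot: [2.873, 1.568, 1.7]
wrist_force: [-0.7, -0.5, -0.1]
width: 0.0856
```

Run:
```python
from h import *
s=status.get_state(); print(s['time'],s['position'],s['ee_rot'],s['q'].round(3))
c=grab('wrist'); np.savez('pics/w1.npz',**c)
cv2.imwrite('pics/e.png',cv2.resize(c['pixels'],(800,600),interpolation=cv2.INTER_CUBIC))
```

```text
2.15 [ 0.54337694 -0.03801182  0.26205477] [2.8730122  1.56848811 1.69988679] [-0.194  0.111  0.227  1.688  0.002  0.979]
```

View pics/e.png

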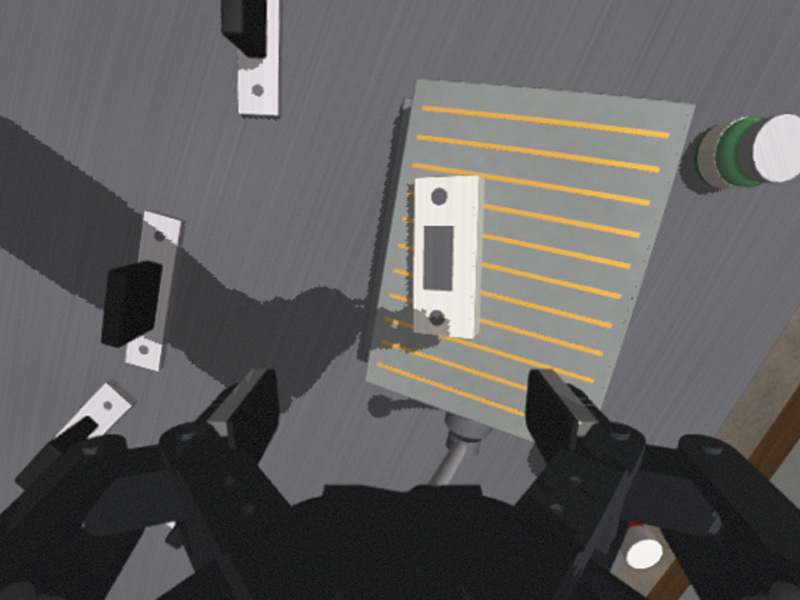

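The wrist view (800x600) shows the block with its uphill foot edge running from about (484,177) to (478,338). The slab corners are at (418,80), (694,104) and (368,380). The lever is at (455,450), partly behind the hand.

```bash
cat > blk.py <<'E'
from h import *
def fit(c):
    X=cloud(c); g=c['pixels'].min(2).astype(float)
    C0=np.array([.603,-.005,.115])
    th=np.radians(12.5)
    n=np.array([-.3967*1,-.0878,.9137]); 
    box=(X[...,0]>.5)&(X[...,0]<.7)&(abs(X[...,1])<.13)&(c['range_z']>0)
    m=C0
    for t in(.008,.004,.003,.003,.003):
        I=X[box&(abs((X-m)@n)<t)]; m=I.mean(0); n=np.linalg.svd(I-m,full_matrices=0)[2][2]; n*=np.sign(n[2])
    up=-n[:2]/np.linalg.norm(n[:2]); ux=np.array([up[0]*n[2],up[1]*n[2],np.hypot(*n[:2])]); uy=np.cross(n,ux)
    return X,g,n,m,ux,uy
def onplane(c,u,v,n,m,h=0):
    o=c['T'][:3,3]; d=pt(c,u,v,1.)-o; t=((m+n*h-o)@n)/(d@n); return o+d*t[...,None]
E
python3 - <<'E'
from blk import *
c=load('w1'); X,g,n,m,ux,uy=fit(c)
print('n',n.round(4),'tilt',np.degrees(np.arccos(n[2])).round(2),'yaw',np.degrees(np.arctan2(ux[1],ux[0])).round(2))
d=(X-m)@n
L=lambda P:np.stack([(P-m)@ux,(P-m)@uy],-1)*1000
# slab extents by depth: face pixels
on=(abs(d)<.004)&(X[...,2]>.06)&(X[...,0]<.75)&(np.abs(X[...,1])<.2)
nl,lab,st,ce=cv2.connectedComponentsWithStats(on.astype('u1')); k=1+st[1:,4].argmax(); r_=cv2.minAreaRect(L(X[lab==k]).astype('f4')); print('face',r_, (m+ux*r_[0][0]/1e3+uy*r_[0][1]/1e3).round(4))
bl=(d>.014)&(d<.026)&(np.abs(X[...,0]-.57)<.1)&(np.abs(X[...,1])<.1)&(g>140)
nl,lab,st,ce=cv2.connectedComponentsWithStats(bl.astype('u1')); k=1+st[1:,4].argmax(); M=lab==k
r_=cv2.minAreaRect(L(X[M]).astype('f4')); print('blocktop',r_,'d',np.median(d[M]).round(4),(m+ux*r_[0][0]/1e3+uy*r_[0][1]/1e3).round(4)); 
# foot edge
vs=np.arange(130,230); U=[]
for v in vs:
    row=cv2.GaussianBlur(g,(3,3),0)[v]; hi=np.median(row[318:328]); lo=118
    js=np.where(row[325:350]<(0.5*hi+.5*lo))[0]; j=325+js[0]; f=(row[j-1]-(hi+lo)/2)/(row[j-1]-row[j]); U.append(j-1+f)
U=np.array(U); print(U[::10].round(1), g[180,325:345].astype(int), g[150,325:345].astype(int))
P=onplane(c,U,vs.astype(float),n,m); S=L(P); s=(vs>135)&(vs<218)
p=np.polyfit(S[s,1],S[s,0],1); print('foot slope deg',np.degrees(np.arctan(p[0])).round(2),'res',np.std(S[s,0]-np.polyval(p,S[s,1])).round(2),'x at y',p)
E
```

```text
n [-0.3973 -0.0887  0.9134] tilt 24.02 yaw 12.59
face ((-11.784652709960938, -25.34185791015625), (180.0998992919922, 256.068359375), 0.0908166840672493) [ 0.6015 -0.0035  0.1156]
blocktop ((-47.52222442626953, -17.411354064941406), (45.522735595703125, 110.58551025390625), 11.643635749816895) d 0.0198 [ 0.5679 -0.0029  0.101 ]
[335.7 335.5 335.4 334.8 334.9 334.5 333.8 333.8 333.  332.6] [229 230 230 229 227 227 229 224 196 172 167 165 156 145 146 145 145 145
 147 146] [225 228 232 231 227 223 200 207 220 192 170 169 169 157 148 145 147 146
 148 148]
foot slope deg -10.88 res 0.24 x at y [ -0.19224993 -31.65037138]
```

Run:
```python
from blk import *
c=load('w1'); X,g,n,m,ux,uy=fit(c)
L=lambda P:np.stack([(P-m)@ux,(P-m)@uy],-1)*1000
G=cv2.GaussianBlur(g,(3,3),0); vs=np.arange(130,236)
for nm,thr,h in(('top',196,.02),('foot',157,0)):
    U=[]
    for v in vs:
        row=G[v]; j=np.where(row[328:350]<thr)[0]
        if not len(j): U.append(np.nan);continue
        j=328+j[0]; U.append(j-1+(row[j-1]-thr)/(row[j-1]-row[j]))
    U=np.array(U); P=onplane(c,U,vs.astype(float),n,m,h); S=L(P); s=(vs>135)&(vs<215)&(U>329)
    for _ in range(4):
        p=np.polyfit(S[s,1],S[s,0],1); e=S[:,0]-np.polyval(p,S[:,1]); s=s&(abs(e)<max(.4,2*e[s].std()))
    print(nm,np.degrees(np.arctan(-p[0])).round(2),p.round(3),'res',e[s].std().round(2),s.sum())
# block ends: along the block top center columns ~ (u 320)
for u in (300,310,318,326):
    col=G[:,u]; a=np.where(col[110:150]>190)[0][0]+110; b=np.where(col[225:245]<185)[0]; b=b[0]+225 if len(b) else -1
    print(u,a,b,L(onplane(c,np.array([u,u]),np.array([a,b])-.5,n,m,.02)).round(1).tolist())
# combine
for a_,foot_x in((11.2,None),):pass
print('m',m.round(4),'ux',ux.round(4),'uy',uy.round(4))
# knob & lever
for nme in('scene','side'):
    k=load(nme);Y=cloud(k);kn=(Y[...,2]>.165)&(abs(Y[...,0]-.6)<.06)&(abs(Y[...,1]+.15)<.05)&(k['pixels'].max(2)<70)
    v,u=np.where(kn); (uc,vc),rad=cv2.minEnclosingCircle(np.stack([u,v],1).astype('f4')); rz=np.median(k['range_z'][kn])
    print(nme,uc,vc,rad,'c~',pt(k,np.array(u.mean()),np.array(v.mean()),rz+.010).round(4))
```

```text
top 10.92 [ -0.193 -28.161] res 0.2 77
foot 10.75 [ -0.19  -28.749] res 0.1 57
300 124 225 [[-69.8, 34.3], [-49.2, -64.0]]
310 124 225 [[-59.6, 35.8], [-38.9, -61.0]]
318 123 236 [[-52.0, 37.9], [-28.3, -69.7]]
326 124 237 [[-44.0, 38.1], [-20.1, -68.3]]
m [0.6065 0.0236 0.1204] ux [0.8914 0.1991 0.4071] uy [-0.218  0.976  0.   ]
scene 239.5 169.5 4.527792930603027 c~ [ 0.6045 -0.1489  0.1833]
side 332.0 219.0 4.472236156463623 c~ [ 0.6041 -0.1492  0.1827]
```

Call:
play_rows:
  series:
    - [-0.5,-0.98,0,0,0,-0.0066,-1]
    - [-0.5,-0.98,0,0,0,-0.0066,-1]
    - [-0.5,-0.98,0,0,0,-0.0066,-1]
    - [-0.5,-0.98,0,0,0,-0.0066,-1]
    - [-0.4,-0.98,0,0,0,-0.0066,-1]
    - [-0.4,-0.98,0,0,0,-0.0066,-1]
    - [-0.4,-0.98,0,0,0,-0.0066,-1]
    - [-0.4,-0.98,0,0,0,-0.0066,-1]

```text
time: 2.87
position: [0.4682, -0.1996, 0.2633]
ee_rot: [-1.277, 1.57, -2.789]
wrist_force: [-0.1, 0.6, -0.2]
width: 0.0856
```

Call:
play_rows:
  series:
    - [-0.2,-0.98,-0.7,0,0,-0.0066,-1]
    - [-0.2,-0.98,-0.7,0,0,-0.0066,-1]
    - [-0.2,-0.98,-0.7,0,0,-0.0066,-1]
    - [-0.2,-0.98,-0.7,0,0,-0.0066,-1]
    - [-0.2,-0.98,-0.7,0,0,-0.0066,-1]
    - [-0.2,-0.98,-0.7,0,0,-0.0066,-1]
    - [-0.2,-0.98,-0.7,0,0,-0.0066,-1]
    - [-0.2,-0.9,-0.7,0,0,-0.0066,-1]

```text
time: 3.53
position: [0.4361, -0.3549, 0.1505]
ee_rot: [-1.101, 1.57, -2.945]
wrist_force: [-0.1, -0.2, 0.1]
width: 0.0856
```

Call:
play_rows:
  series:
    - [0,0,0,0,0,0,-1]
    - [0,0,0,0,0,0,-1]

```text
time: 3.7
position: [0.4358, -0.3535, 0.1499]
ee_rot: [-2.11, 1.567, 2.33]
wrist_force: [0.4, 0.6, 0.7]
width: 0.085
```

Run:
```python
from h import *
from scipy.spatial.transform import Rotation as Ro
s=status.get_state(); R=Ro.from_euler('xyz',s['ee_rot']).as_matrix(); print(s['time'],s['position'].round(4),R.round(3).tolist(),'jaw',np.degrees(np.arctan2(R[1,1],R[0,1])),s['q'].round(3))
c=grab('wrist'); np.savez('pics/w2.npz',**c)
X=cloud(c); g=c['pixels'].min(2); p=c['pixels'].max(2)
m=(g>130)&(abs(X[...,2]-.012)<.01)&(np.hypot(X[...,0]-.441,X[...,1]+.351)<.1)
r_=cv2.minAreaRect((X[m][:,:2]*1000).astype('f4')); print('bar',r_,np.median(X[m][:,2]),m.sum())
t=(p<60)&(abs(X[...,2]-.07)<.008)&(np.hypot(X[...,0]-.441,X[...,1]+.351)<.07)
r_=cv2.minAreaRect((X[t][:,:2]*1000).astype('f4')); print('grip',r_,np.median(X[t][:,2]),t.sum())
cv2.imwrite('pics/f.png',c['pixels'])
```

```text
3.7 [ 0.4358 -0.3535  0.1499] [[-0.002, 0.963, -0.269], [0.003, -0.269, -0.963], [-1.0, -0.003, -0.002]] jaw -15.593940814277019 [-0.801  0.142  0.039  1.471  0.     1.042]
bar ((443.1063232421875, -358.363037109375), (128.88772583007812, 160.0166778564453), 24.246795654296875) 0.012428627081084165 3543
grip ((439.9931335449219, -352.87872314453125), (69.17652130126953, 16.348024368286133), 74.1840591430664) 0.07010691072858767 830
```

View pics/f.png

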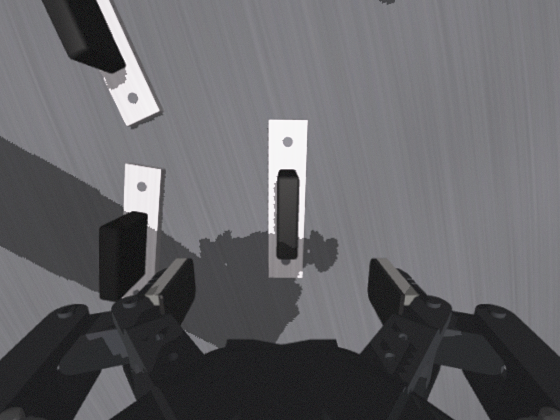

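The wrist view (560x420) shows straightedge A centred between the jaws, with its grip at (288,215). The grip centre measures (0.440,-0.353), with its top at 0.070 as expected. Now I descend and grip.

Call:
play_rows:
  series:
    - [0.1,0.02,-0.9,0,0,0,-1]
    - [0.1,0.01,-0.9,0,0,0,-1]
    - [0,0,-0.9,0,0,0,-1]
    - [0,0,-0.9,0,0,0,-1]
    - [0,0,-0.9,0,0,0,-1]
    - [0,0,-0.8,0,0,0,-1]
    - [0,0,-0.5,0,0,0,-1]
    - [0,0,-0.3,0,0,0,-1]

```text
time: 4.42
position: [0.4416, -0.3517, 0.0288]
ee_rot: [-2.234, 1.57, 2.21]
wrist_force: [0.1, 0.3, -0.5]
width: 0.0857
```

Call:
play_rows:
  series:
    - [0,0,0,0,0,0,-1]
    - [0,0,0,0,0,0,1]
    - [0,0,0,0,0,0,1]
    - [0,0,0,0,0,0,1]
    - [0,0,0,0,0,0,1]
    - [0,0,0,0,0,0,1]
    - [0,0,0,0,0,0,1]
    - [0,0,0,0,0,0,1]
  force: 60

```text
time: 5.08
position: [0.4417, -0.353, 0.0299]
ee_rot: [0.364, 1.57, -1.477]
wrist_force: [-1.5, 0.2, 2.4]
width: 0.0176
```

Call:
play_rows:
  series:
    - [0,0,0,0,0,0,1]
    - [0,0,0,0,0,0,1]
    - [0,0,0,0,0,0,1]
    - [0,0,0,0,0,0,1]

```text
time: 5.42
position: [0.4417, -0.353, 0.0299]
ee_rot: [0.381, 1.57, -1.46]
wrist_force: [-2.7, 1.5, 4.7]
width: 0.0175
```

```bash
cat > tgt.py <<'E'
from h import *
from scipy.spatial.transform import Rotation as Ro
n=np.array([-.3973,-.0887,.9134]);n/=np.linalg.norm(n)
bx=np.array([.8348,.3785,.3999]);bx-=n*(bx@n);bx/=np.linalg.norm(bx);by=np.cross(n,bx)
E0=np.array([.5863,.0050,.1098]); Rt=np.stack([-n,bx,-by],1)
def report(goal):
    s=status.get_state(); R=Ro.from_euler('xyz',s['ee_rot']).as_matrix()
    d=goal-s['position']; print('t',round(s['time'],2),'pos',s['position'].round(4),'shift units',(d/.02).round(2),'rot units',(Ro.from_matrix(Rt@R.T).as_rotvec()/2/np.pi).round(4),'F',s['wrist_force'].round(1),'w',s['width'].round(4))
    print(' err in block frame mm',((s['position']-goal)@np.stack([bx,by,n],1)*1e3).round(1))
place=E0+.018*bx+.030*n
E
python3 - <<'E'
from tgt import *
print(place); report(place+.01*bx+.06*n)
E
```

```text
[0.58940715 0.00915182 0.14439925]Traceback (most recent call last):
  File "<stdin>", line 2, in <module>
  File "tgt.py", line 8, in report
    d=goal-s['position']; print('t',round(s['time'],2),'pos',s['position'].round(4),'shift units',(d/.02).round(2),'rot units',(Ro.from_matrix(Rt@R.T).as_rotvec()/2/np.pi).round(4),'F',s['wrist_force'].round(1),'w',s['width'].round(4))
                                                                                                                                                                                                                       ^^^^^^^^^^^^^^^^
AttributeError: 'float' object has no attribute 'round'
```

Call:
play_rows:
  series:
    - [0,0,0.5,0,0,0,1]
    - [0,0,1,0,0,0,1]
    - [0,0,1,0,0,0,1]
    - [0,0,1,0,0,0,1]
    - [0,0,1,0,0,0,1]
    - [0,0,1,0,0,0,1]
    - [0,0,1,0,0,0,1]
    - [0,0,1,0,0,0,1]

```text
time: 6.08
position: [0.4409, -0.3514, 0.1777]
ee_rot: [-2.25, 1.566, 2.192]
wrist_force: [0.9, 0.5, -5.5]
width: 0.0169
```

```bash
sed -i "s/s\['width'\].round(4)/round(s['width'],4)/" tgt.py
python3 - <<'E'
from tgt import *
report(place+.01*bx+.06*n)
E
```

```text
t 6.08 pos [ 0.4409 -0.3514  0.1777] shift units [ 6.65 17.95  1.27] rot units [-0.0085 -0.0682  0.1062] F [ 0.9  0.5 -5.5] w 0.0169
 err in block frame mm [-257.1 -278.2   61.4]
```

Call:
play_rows:
  series:
    - [0.3,0.9,0.35,-0.0005,-0.0043,0.0066,1]
    - [0.3,0.97,0.35,-0.0005,-0.0043,0.0066,1]
    - [0.3,0.97,0.35,-0.0005,-0.0043,0.0066,1]
    - [0.3,0.97,0.35,-0.0005,-0.0043,0.0066,1]
    - [0.3,0.97,0.35,-0.0005,-0.0043,0.0066,1]
    - [0.3,0.97,0.35,-0.0005,-0.0043,0.0066,1]
    - [0.3,0.97,0.35,-0.0005,-0.0043,0.0066,1]
    - [0.3,0.97,0.35,-0.0005,-0.0043,0.0066,1]

```text
time: 6.75
position: [0.4885, -0.1969, 0.2328]
ee_rot: [1.574, 1.358, 0.068]
wrist_force: [0.5, 0.8, -5.9]
width: 0.0174
```

Call:
play_rows:
  series:
    - [0.45,0.97,0,-0.0005,-0.0043,0.0066,1]
    - [0.45,0.97,0,-0.0005,-0.0043,0.0066,1]
    - [0.45,0.97,0,-0.0005,-0.0043,0.0066,1]
    - [0.45,0.97,0,-0.0005,-0.0043,0.0066,1]
    - [0.45,0.97,0,-0.0005,-0.0043,0.0066,1]
    - [0.45,0.97,0,-0.0005,-0.0043,0.0066,1]
    - [0.45,0.97,0,-0.0005,-0.0043,0.0066,1]
    - [0.45,0.97,0,-0.0005,-0.0043,0.0066,1]

```text
time: 7.42
position: [0.5597, -0.0421, 0.2315]
ee_rot: [1.395, 1.149, 0.23]
wrist_force: [0.2, 0.0, -6.1]
width: 0.0174
```

Call:
play_rows:
  series:
    - [0.2,0.8,0,0,0,0,1]
    - [0.2,0.8,0,0,0,0,1]
    - [0.2,0.6,0,0,0,0,1]
    - [0,0.2,0,0,0,0,1]
    - [0,0,0,0,0,0,1]
    - [0,0,0,0,0,0,1]

```text
time: 7.92
position: [0.5724, 0.0042, 0.2331]
ee_rot: [1.39, 1.148, 0.223]
wrist_force: [0.3, -0.6, -6.1]
width: 0.0172
```

Run:
```python
from tgt import *
report(place+.01*bx+.06*n)
```

```text
t 7.92 pos [0.5724 0.0042 0.2331] shift units [ 0.08  0.17 -1.5 ] rot units [-0.0006  0.0004  0.0006] F [ 0.3 -0.6 -6.1] w 0.0172
 err in block frame mm [ 9.4 -4.8 28.3]
```

Call:
play_rows:
  series:
    - [0.12,0.04,-0.5,-0.0006,0.0004,0.0006,1]
    - [0.12,0.04,-0.5,0,0,0,1]
    - [0.12,0.04,-0.5,0,0,0,1]
    - [0.12,0.04,-0.5,0,0,0,1]
    - [0.12,0.04,-0.5,0,0,0,1]
    - [0.12,0.04,-0.5,0,0,0,1]
    - [0.12,0.05,-0.5,0,0,0,1]
    - [0.12,0.05,-0.5,0,0,0,1]

```text
time: 8.58
position: [0.5929, 0.0112, 0.154]
ee_rot: [1.381, 1.147, 0.219]
wrist_force: [-0.1, 0.8, -6.8]
width: 0.0173
```

Call:
play_rows:
  series:
    - [0,0,0,0,0,0,1]
    - [0,0,0,0,0,0,1]

```text
time: 8.75
position: [0.592, 0.0114, 0.1536]
ee_rot: [1.383, 1.15, 0.221]
wrist_force: [0.4, -0.2, -5.8]
width: 0.0175
```

Run:
```python
from tgt import *
report(place)
c=grab('wrist'); np.savez('pics/w3.npz',**c)
cv2.imwrite('pics/g.png',cv2.resize(c['pixels'],(800,600),interpolation=cv2.INTER_CUBIC))
```

```text
t 8.75 pos [0.592  0.0114 0.1536] shift units [-0.13 -0.11 -0.46] rot units [-0.0001  0.0003 -0.    ] F [ 0.4 -0.2 -5.8] w 0.0175
 err in block frame mm [6.7 0.4 7.2]
```

View pics/g.png

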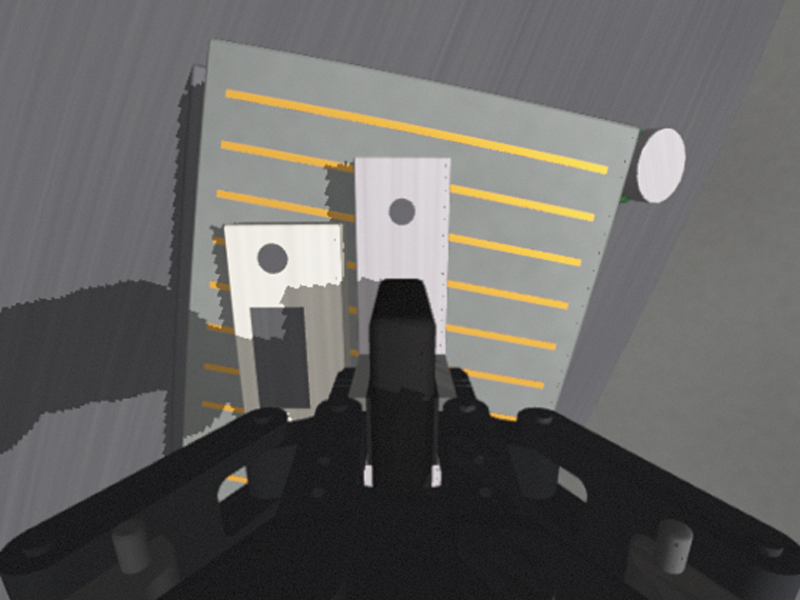

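The wrist view (800x600) shows the bar hovering just uphill of the block. The bar's left edge runs (355,158) to (358,352) and the block's uphill edge (342,225) to (351,410). I check how parallel they are numerically.

Run:
```python
from tgt import *
from blk import onplane
c=load('w3'); G=cv2.GaussianBlur(c['pixels'].min(2).astype(float),(3,3),0); X=cloud(c)
for v in(170,180,190,215,240,260): print(v,G[v,228:260].astype(int).tolist())
for u,v in((270,120),(270,180),(195,170),(195,185),(330,100),(360,200),(160,60)): print(((X[v,u]-E0)@np.stack([bx,by,n],1)*1e3).round(1))
```

```text
170 [233, 231, 230, 228, 228, 228, 230, 231, 231, 215, 182, 158, 136, 106, 91, 89, 88, 88, 88, 90, 107, 147, 188, 207, 210, 209, 206, 203, 201, 202, 204, 206]
180 [235, 233, 231, 229, 228, 228, 230, 231, 230, 219, 192, 168, 142, 110, 91, 87, 87, 87, 86, 87, 97, 129, 174, 203, 210, 209, 207, 204, 202, 202, 204, 204]
190 [235, 233, 231, 229, 228, 228, 229, 231, 232, 230, 212, 176, 140, 108, 91, 88, 86, 86, 86, 85, 90, 119, 167, 202, 211, 209, 209, 206, 203, 203, 204, 205]
215 [143, 143, 142, 140, 138, 136, 136, 137, 138, 138, 132, 116, 99, 92, 91, 81, 64, 55, 55, 57, 62, 75, 95, 112, 120, 122, 122, 121, 119, 118, 118, 116]
240 [138, 140, 142, 142, 141, 139, 138, 137, 137, 139, 138, 132, 116, 99, 92, 92, 90, 88, 86, 86, 86, 87, 93, 106, 118, 122, 121, 121, 119, 106, 75, 40]
260 [137, 138, 139, 141, 141, 141, 139, 129, 107, 79, 58, 42, 30, 26, 25, 24, 25, 25, 28, 37, 54, 66, 70, 70, 70, 69, 70, 70, 70, 68, 55, 34]
[18.1 74.4 19.8]
[17.8 42.5 19.5]
[-23.6  48.1  19.8]
[-23.8  40.   21.3]
[52.6 86.9  0.6]
[74.  27.2  1. ]
[-45.3 109.1   0.8]
```

Run:
```python
from tgt import *
from blk import onplane
c=load('w3'); G=cv2.GaussianBlur(c['pixels'].min(2).astype(float),(3,3),0); B=np.stack([bx,by,n],1)
def edge(vs,u0,u1,frac_ref,sgn,h):
    out=[]
    for v in vs:
        row=G[v,u0:u1]; hi,lo=frac_ref(v); thr=(hi+lo)/2
        j=np.where(row<thr if sgn<0 else row>thr)[0]
        if len(j) and j[0]>0:
            j=j[0]; out.append((u0+j-1+(row[j-1]-thr)/(row[j-1]-row[j]),v))
    o=np.array(out); S=(onplane(c,o[:,0],o[:,1],n,E0,h)-E0)@B*1e3
    s=np.ones(len(S),bool)
    for _ in range(4):
        p=np.polyfit(S[s,1],S[s,0],1); e=S[:,0]-np.polyval(p,S[:,1]); s=abs(e)<max(.3,2*e[s].std())
    print(len(S),s.sum(),'angle',np.degrees(np.arctan(-p[0])).round(2),'x at y=0',p[1].round(2),'res',e[s].std().round(2),'y',S[:,1].min().round(),S[:,1].max().round())
bright=lambda v:(230,150); shade=lambda v:(138,98)
edge(range(162,200),230,248,bright,-1,.020)
edge(range(222,285),232,246,shade,-1,.020)
edge(range(118,196),243,256,lambda v:(205,95),1,.0195)
edge(range(118,230),305,325,lambda v:(208,145),-1,.0195)
# near end of block
col=G[150:170,160:236]; print(G[150:164,200].astype(int),G[105:118,280].astype(int))
v=np.array([157.,110.]);u=np.array([200.,280.]);print(((onplane(c,u,v,n,E0,.02)-E0)@B*1e3).round(1))
```

```text
36 34 angle 0.12 x at y=0 0.26 res 0.08 y 33.0 52.0
48 48 angle -8.82 x at y=0 -1.76 res 1.15 y -11.0 18.0
78 78 angle -0.11 x at y=0 6.26 res 0.04 y 34.0 75.0
108 93 angle 0.0 x at y=0 41.84 res 0.11 y 16.0 76.0
[149 148 148 149 139 117 117 162 206 223 225 225 225 225] [152 152 152 153 162 180 199 207 209 209 209 208 208]
[[-20.3  55.2  20. ]
 [ 23.4  79.5  20. ]]
```

The block and bar edges are parallel to about 0.2°, with a gap of 6.0 mm, and the bar is centred along the edge. I lower along the face normal.

Call:
play_rows:
  series:
    - [0.05,0.01,-0.1,0,0,0,1]
    - [0.05,0.01,-0.1,0,0,0,1]
    - [0.03,0.01,-0.08,0,0,0,1]
    - [0.02,0,-0.05,0,0,0,1]
    - [0,0,0,0,0,0,1]
    - [0,0,0,0,0,0,1]

```text
time: 9.3
position: [0.5958, 0.0117, 0.1487]
ee_rot: [1.381, 1.147, 0.218]
wrist_force: [0.6, 0.3, -5.5]
width: 0.0175
```

Run:
```python
from tgt import *
report(place)
```

```text
t 9.3 pos [0.5958 0.0117 0.1487] shift units [-0.32 -0.13 -0.21] rot units [-0.0001  0.0007  0.    ] F [ 0.6  0.3 -5.5] w 0.0175
 err in block frame mm [ 8.  -0.4  1.1]
```

Call:
play_rows:
  series:
    - [0,0,-0.04,0,0.0005,0,1]
    - [0,0,-0.04,0,0,0,1]
    - [0,0,0,0,0,0,1]

```text
time: 9.55
position: [0.5958, 0.0117, 0.1469]
ee_rot: [1.382, 1.15, 0.22]
wrist_force: [1.1, 0.3, -5.9]
width: 0.0172
```

Run:
```python
from tgt import *
report(place)
```

```text
t 9.55 pos [0.5958 0.0117 0.1469] shift units [-0.32 -0.13 -0.13] rot units [-0.0001  0.0002  0.    ] F [ 1.1  0.3 -5.9] w 0.0172
 err in block frame mm [ 7.3 -0.3 -0.5]
```

Call:
play_rows:
  series:
    - [0.012,0.003,-0.03,0,0,0,1]
    - [0.012,0.003,-0.03,0,0,0,1]
    - [0,0,0,0,0,0,1]

```text
time: 9.8
position: [0.5962, 0.0116, 0.1467]
ee_rot: [1.381, 1.15, 0.219]
wrist_force: [-4.4, -1.4, -1.4]
width: 0.0171
```

Run:
```python
from tgt import *
report(place)
```

```text
t 9.8 pos [0.5962 0.0116 0.1467] shift units [-0.34 -0.12 -0.11] rot units [-0.      0.0002  0.    ] F [-4.4 -1.4 -1.4] w 0.0171
 err in block frame mm [ 7.5 -0.5 -0.9]
```

The bar is in contact with the face. I slide downhill towards the block.

Call:
play_rows:
  series:
    - [-0.05,-0.023,-0.024,0,0,0,1]
    - [-0.05,-0.023,-0.024,0,0,0,1]
    - [-0.05,-0.023,-0.024,0,0,0,1]
    - [-0.05,-0.023,-0.024,0,0,0,1]
    - [-0.04,-0.018,-0.02,0,0,0,1]
    - [0,0,0,0,0,0,1]

```text
time: 10.3
position: [0.5923, 0.0096, 0.1447]
ee_rot: [1.381, 1.148, 0.219]
wrist_force: [-1.0, 0.4, 0.3]
width: 0.0173
```

Run:
```python
from tgt import *
report(place)
```

```text
t 10.3 pos [0.5923 0.0096 0.1447] shift units [-0.14 -0.02 -0.02] rot units [-0.0001  0.0006  0.    ] F [-1.   0.4  0.3] w 0.0173
 err in block frame mm [ 2.7 -0.7 -0.9]
```

Call:
play_rows:
  series:
    - [-0.028,-0.012,-0.013,0,0,0,1]
    - [-0.028,-0.012,-0.013,0,0,0,1]
    - [-0.028,-0.012,-0.013,0,0,0,1]
    - [0,0,0,0,0,0,1]

```text
time: 10.63
position: [0.5908, 0.009, 0.144]
ee_rot: [1.381, 1.147, 0.219]
wrist_force: [1.5, 1.1, 0.8]
width: 0.0173
```

Run:
```python
from tgt import *
report(place)
```

```text
t 10.63 pos [0.5908 0.009  0.144 ] shift units [-0.07  0.01  0.02] rot units [-0.0001  0.0007 -0.0001] F [1.5 1.1 0.8] w 0.0173
 err in block frame mm [ 1.  -0.7 -0.9]
```

Call:
play_rows:
  series:
    - [-0.02,-0.01,-0.01,0,0,0,1]
    - [-0.02,-0.01,-0.01,0,0,0,1]
    - [0,0,0,0,0,0,1]

```text
time: 10.88
position: [0.5906, 0.0089, 0.144]
ee_rot: [1.381, 1.146, 0.22]
wrist_force: [4.2, 2.8, 2.1]
width: 0.0175
```

Run:
```python
from tgt import *
report(place)
c=grab('wrist'); np.savez('pics/w4.npz',**c)
```

```text
t 10.88 pos [0.5906 0.0089 0.144 ] shift units [-0.06  0.01  0.02] rot units [-0.0001  0.0009 -0.0002] F [4.2 2.8 2.1] w 0.0175
 err in block frame mm [ 0.8 -0.7 -0.8]
```

The motion stalled at the expected place and the force rose along +bx, so the bar is touching the block. I check the seam.

Run:
```python
from tgt import *
c=load('w4'); i=c['pixels'][100:300,140:340]; cv2.imwrite('pics/h.png',cv2.resize(i,(800,800),interpolation=cv2.INTER_CUBIC)[:600])
G=c['pixels'].min(2)
for v in(160,175,190,205,220,240,255): print(v,G[v,226:252].tolist())
```

```text
160 [231, 230, 230, 229, 229, 230, 232, 233, 233, 236, 232, 231, 229, 227, 227, 226, 227, 230, 230, 232, 225, 164, 152, 152, 201, 205]
175 [232, 230, 229, 229, 227, 229, 230, 233, 234, 236, 235, 233, 230, 228, 228, 226, 227, 229, 230, 231, 225, 180, 145, 122, 178, 207]
190 [230, 230, 231, 230, 229, 227, 230, 231, 232, 234, 234, 234, 232, 229, 228, 227, 226, 228, 231, 231, 232, 222, 154, 137, 163, 207]
205 [141, 140, 137, 137, 136, 136, 134, 137, 142, 141, 142, 144, 142, 139, 135, 136, 137, 137, 138, 142, 137, 120, 94, 90, 100, 115]
220 [140, 139, 139, 137, 139, 136, 134, 136, 138, 140, 143, 142, 143, 142, 138, 137, 135, 136, 138, 140, 138, 129, 111, 90, 89, 108]
240 [141, 141, 138, 137, 139, 137, 134, 137, 134, 137, 138, 139, 141, 142, 137, 139, 137, 136, 135, 137, 139, 136, 122, 97, 94, 100]
255 [139, 140, 139, 139, 137, 138, 135, 137, 137, 133, 136, 137, 141, 141, 140, 138, 140, 138, 137, 138, 141, 140, 135, 112, 73, 70]
```

View pics/h.png

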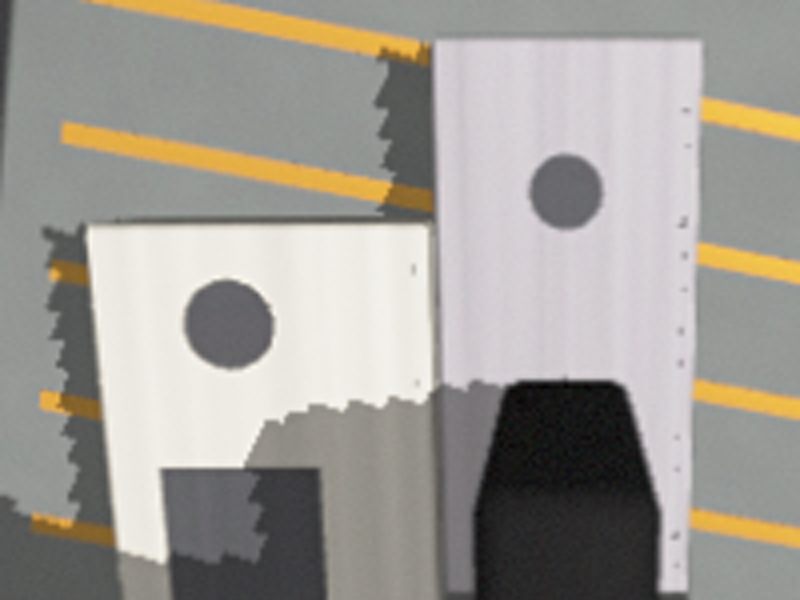

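The crop shows a thin, uniform seam from (434,222) to (442,600) between the block and the bar. The bar extends past the block's near end, so it is flush. I release by opening halfway, then retreat along the normal.

Call:
play_rows:
  series:
    - [0,0,0,0,0,0,0.4]
    - [0,0,0,0,0,0,0.3]
    - [0,0,0,0,0,0,0.2]
    - [0,0,0,0,0,0,0.1]
    - [0,0,0,0,0,0,0]
    - [0,0,0,0,0,0,0]
    - [0,0,0,0,0,0,0]

```text
time: 11.52
position: [0.5889, 0.0083, 0.1422]
ee_rot: [1.382, 1.151, 0.219]
wrist_force: [0.1, 0.5, 0.4]
width: 0.0427
```

Call:
play_rows:
  series:
    - [-0.1,-0.02,0.23,0,0,0,0]
    - [-0.2,-0.04,0.46,0,0,0,0]
    - [-0.3,-0.07,0.69,0,0,0,0]
    - [-0.3,-0.07,0.69,0,0,0,0]
    - [-0.3,-0.07,0.69,0,0,0,0]
    - [-0.3,-0.07,0.69,0,0,0,0]
    - [-0.3,-0.07,0.69,0,0,0,0]
    - [-0.3,-0.07,0.69,0,0,0,0]

```text
time: 12.18
position: [0.5467, -0.0013, 0.2411]
ee_rot: [1.38, 1.149, 0.218]
wrist_force: [0.3, -0.1, -0.1]
width: 0.0424
```

Call:
play_rows:
  series:
    - [0,0,0,0,0,0,1]
    - [0,0,0,0,0,0,1]

```text
time: 12.35
position: [0.5478, -0.0014, 0.2414]
ee_rot: [1.378, 1.146, 0.215]
wrist_force: [0.7, 0.2, -1.0]
width: 0.0193
```

Run:
```python
from tgt import *
report(place)
c=grab('wrist'); np.savez('pics/w5.npz',**c)
cv2.imwrite('pics/i.png',cv2.resize(c['pixels'],(800,600),interpolation=cv2.INTER_CUBIC))
```

```text
t 12.35 pos [ 0.5478 -0.0014  0.2414] shift units [ 2.08  0.53 -4.85] rot units [0.0001 0.0009 0.0001] F [ 0.7  0.2 -1. ] w 0.0193
 err in block frame mm [  0.   -1.3 106. ]
```

View pics/i.png

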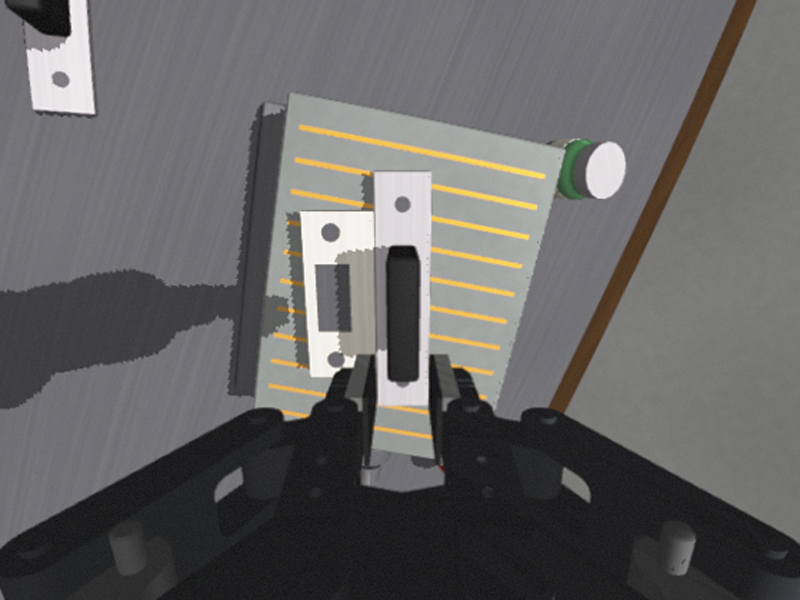

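The wrist view (800x600) shows the bar flush against the block along the seam at (375,215)-(375,375). It covers the whole edge, is released, and the grip stands at (403,315). Now I re-measure it and prepare the lever move.

```bash
cat > lev.py <<'E'
from tgt import *
a=np.radians(12.5); cx=np.array([np.cos(a),np.sin(a),0]); cy=np.array([-np.sin(a),np.cos(a),0])
K=np.array([.6043,-.149,.183])
Rv=np.stack([[0,0,-1],cx,np.cross([0,0,-1],cx)],1)
def rep(goal):
    s=status.get_state(); R=Ro.from_euler('xyz',s['ee_rot']).as_matrix()
    print('t',round(s['time'],2),'pos',s['position'].round(4),'shift',((goal-s['position'])/.02).round(2),'rot',(Ro.from_matrix(Rv@R.T).as_rotvec()/2/np.pi).round(4),'F chuck',(s['wrist_force']@np.stack([cx,cy,[0,0,1]],1)).round(1),'tcp rel knob0 (chuck mm)',((s['position']-K)@np.stack([cx,cy,[0,0,1]],1)*1e3).round(1))
E
python3 - <<'E'
from lev import *
rep(K-.05*cx+[0,0,-.015])
from blk import onplane
c=load('w5');X=cloud(c);B=np.stack([bx,by,n],1); S=(X-E0)@B*1e3; g=c['pixels']; 
m=(S[...,2]>7)&(S[...,2]<17)&(S[...,0]>-8)&(S[...,0]<45)&(abs(S[...,1])<95)&(g.min(2)>110)
r_=cv2.minAreaRect(S[m][:,:2].astype('f4'));print('bar',r_,np.median(S[m][:,2]))
m=(S[...,2]>17)&(S[...,2]<24)&(S[...,0]>-55)&(S[...,0]<8)&(abs(S[...,1])<65)&(g.min(2)>110)
r_=cv2.minAreaRect(S[m][:,:2].astype('f4'));print('block',r_,np.median(S[m][:,2]))
E
```

```text
t 12.4 pos [ 0.5472 -0.0012  0.2397] shift [ 0.41 -7.93 -3.58] rot [-0.0083  0.0667 -0.0298] F chuck [-0.3  0.  -1.1] tcp rel knob0 (chuck mm) [-23.7 156.6  56.7]
bar ((14.480093002319336, -1.4384384155273438), (43.69404220581055, 160.0926971435547), 0.03940542787313461) 12.056500996568845
block ((-22.491395950317383, 0.24317550659179688), (45.50162887573242, 109.20182037353516), 0.17165587842464447) 20.07543919649254
```

Call:
play_rows:
  series:
    - [0.02,-0.95,0.2,-0.001,0.0083,-0.0037,1]
    - [0.02,-0.98,0,-0.001,0.0083,-0.0037,1]
    - [0.02,-0.98,0,-0.001,0.0083,-0.0037,1]
    - [0.02,-0.98,0,-0.001,0.0083,-0.0037,1]
    - [0.02,-0.98,0,-0.001,0.0083,-0.0037,1]
    - [0.02,-0.98,0,-0.001,0.0083,-0.0037,1]
    - [0.1,-0.98,0,-0.001,0.0083,-0.0037,1]
    - [0.1,-0.98,0,-0.001,0.0083,-0.0037,1]
  force: 60

```text
time: 13.07
position: [0.5532, -0.158, 0.2415]
ee_rot: [-2.484, 1.566, 2.446]
wrist_force: [0.6, 0.4, -0.2]
width: 0.0001
```

Call:
play_rows:
  series:
    - [0,0,0,0,0,0,1]
    - [0,0,0,0,0,0,1]

```text
time: 13.23
position: [0.5535, -0.1577, 0.2397]
ee_rot: [-2.705, 1.565, 2.225]
wrist_force: [0.3, 0.1, 0.3]
width: 0.0
```

Run:
```python
from lev import *
rep(K-.05*cx+[0,0,-.015])
c=grab('wrist'); np.savez('pics/w6.npz',**c)
cv2.imwrite('pics/j.png',c['pixels'])
```

```text
t 13.23 pos [ 0.5535 -0.1577  0.2397] shift [ 0.1  -0.11 -3.58] rot [-0.0007 -0.0006 -0.    ] F chuck [0.3 0.  0.3] tcp rel knob0 (chuck mm) [-51.4   2.5  56.7]
```

View pics/j.png

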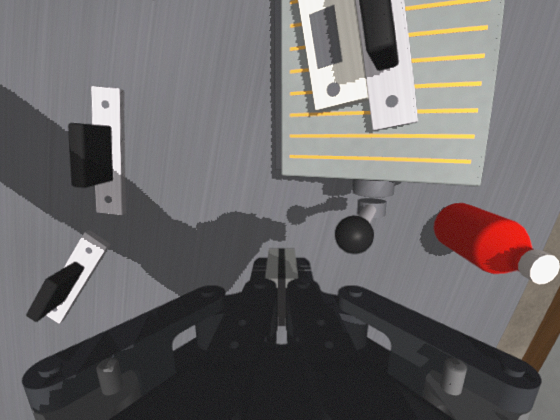

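The wrist view (560x420) shows the knob at (354,234), just uphill of the shut fingers at (281,262), and the bottle farther on at (490,240). I triangulate the knob again from this view.

Run:
```python
from lev import *
c=load('w6'); X=cloud(c); k=(c['pixels'].max(2)<80)&(X[...,2]>.14)&(X[...,2]<.22); k[:, :330]=0; k[:,380:]=0; k[:210]=0;k[258:]=0
P=X[k]
from scipy.optimize import least_squares
f=least_squares(lambda p:np.linalg.norm(P-p,axis=1)-.014,P.mean(0)-[0,0,.01],loss='soft_l1',f_scale=.001)
print(k.sum(),f.x,'chuck',((f.x-K)@np.stack([cx,cy,[0,0,1]],1)*1e3).round(1))
C=np.array([.602,-.0037,.115]); print('knob rel C',((f.x-C)@np.stack([cx,cy,[0,0,1]],1)*1e3).round(1))
```

```text
1137 [ 0.60411074 -0.14900688  0.18423199] chuck [-0.2  0.   1.2]
knob rel C [ -29.4 -142.3   69.2]
```

Call:
play_rows:
  series:
    - [0,-0.11,-0.6,-0.0007,-0.0006,0,1]
    - [0,0,-0.6,0,0,0,1]
    - [0,0,-0.6,0,0,0,1]
    - [0,0,-0.6,0,0,0,1]
    - [0,0,-0.6,0,0,0,1]
    - [0,0,-0.58,0,0,0,1]
    - [0,0,0,0,0,0,1]

```text
time: 13.87
position: [0.5516, -0.1582, 0.1685]
ee_rot: [1.056, 1.57, -0.295]
wrist_force: [0.3, -0.0, -0.7]
width: 0.0004
```

Call:
play_rows:
  series:
    - [0.2,0.044,0,0,0,0,1]
    - [0.2,0.044,0,0,0,0,1]
    - [0.2,0.044,0,0,0,0,1]
    - [0.2,0.044,0,0,0,0,1]
    - [0.2,0.044,0,0,0,0,1]
    - [0.2,0.044,0,0,0,0,1]
    - [0.2,0.044,0,0,0,0,1]
    - [0.2,0.044,0,0,0,0,1]

```text
time: 14.53
position: [0.5846, -0.153, 0.1722]
ee_rot: [0.347, 1.566, -1.005]
wrist_force: [-4.6, -1.6, 4.9]
width: 0.0003
```

Run:
```python
from lev import *
rep(K+.05*cx+[0,0,-.015])
```

```text
t 14.53 pos [ 0.5846 -0.153   0.1722] shift [ 3.42  0.74 -0.21] rot [ 0.0006  0.0004 -0.0001] F chuck [-4.8 -0.6  4.9] tcp rel knob0 (chuck mm) [-20.1   0.3 -10.8]
```

Call:
play_rows:
  series:
    - [0.3,0.066,0,0,0,0,1]
    - [0.3,0.066,0,0,0,0,1]
    - [0.3,0.066,0,0,0,0,1]
    - [0.3,0.066,0,0,0,0,1]
    - [0.3,0.066,0,0,0,0,1]
    - [0.3,0.066,0,0,0,0,1]
    - [0.3,0.066,0,0,0,0,1]
    - [0.3,0.066,0,0,0,0,1]

```text
time: 15.2
position: [0.6342, -0.1416, 0.1711]
ee_rot: [0.966, 1.566, -0.385]
wrist_force: [-2.8, -0.6, 0.9]
width: 0.0002
```

Run:
```python
from lev import *
rep(K+.05*cx+[0,0,-.015])
```

```text
t 15.2 pos [ 0.6342 -0.1416  0.1711] shift [ 0.95  0.17 -0.15] rot [ 0.0003  0.0008 -0.0002] F chuck [-2.9  0.   0.9] tcp rel knob0 (chuck mm) [ 30.8   0.7 -11.9]
```

Call:
play_rows:
  series:
    - [0.2,0.044,0,0,0,0,1]
    - [0.2,0.044,0,0,0,0,1]
    - [0.2,0.044,0,0,0,0,1]
    - [0.2,0.044,0,0,0,0,1]
    - [0.1,0.022,0,0,0,0,1]
    - [0.1,0.022,0,0,0,0,1]

```text
time: 15.7
position: [0.6532, -0.1373, 0.1705]
ee_rot: [0.883, 1.567, -0.469]
wrist_force: [-2.8, -0.7, -1.5]
width: 0.0002
```

Run:
```python
from lev import *
rep(K+.055*cx+[0,0,-.015])
```

```text
t 15.7 pos [ 0.6532 -0.1373  0.1705] shift [ 0.24  0.01 -0.13] rot [ 0.0003  0.0005 -0.0001] F chuck [-2.9 -0.  -1.5] tcp rel knob0 (chuck mm) [ 50.3   0.9 -12.5]
```

Call:
play_rows:
  series:
    - [0.1,0.022,0,0,0,0,1]
    - [0.1,0.022,0,0,0,0,1]
    - [0,0,0,0,0,0,1]

```text
time: 15.95
position: [0.6563, -0.1367, 0.1711]
ee_rot: [0.347, 1.568, -1.005]
wrist_force: [-5.8, -0.1, -1.3]
width: -0.0001
```

Run:
```python
from lev import *
rep(K+.055*cx+[0,0,-.015])
```

```text
t 15.95 pos [ 0.6563 -0.1367  0.1711] shift [ 0.09 -0.02 -0.15] rot [ 0.0004  0.0003 -0.0001] F chuck [-5.7  1.1 -1.3] tcp rel knob0 (chuck mm) [ 53.4   0.7 -11.9]
```

The force is rising near the expected stop, so I push on in small steps to confirm.

Call:
play_rows:
  series:
    - [0.08,0.018,0,0,0,0,1]
    - [0.08,0.018,0,0,0,0,1]
    - [0,0,0,0,0,0,1]

```text
time: 16.2
position: [0.6565, -0.1367, 0.171]
ee_rot: [-1.114, 1.565, -2.467]
wrist_force: [-11.3, -2.1, 0.1]
width: -0.0003
```

Call:
play_rows:
  series:
    - [0.08,0.018,0,0,0,0,1]
    - [0.05,0.011,0,0,0,0,1]
    - [0,0,0,0,0,0,1]

```text
time: 16.45
position: [0.6568, -0.1366, 0.171]
ee_rot: [-1.342, 1.56, -2.695]
wrist_force: [-17.3, -2.3, 2.5]
width: 0.0
```

Run:
```python
from lev import *
rep(K+.055*cx+[0,0,-.015])
```

```text
t 16.45 pos [ 0.6568 -0.1366  0.171 ] shift [ 0.06 -0.02 -0.15] rot [ 0.0007 -0.0015  0.0001] F chuck [-17.4   1.5   2.5] tcp rel knob0 (chuck mm) [ 53.9   0.7 -12. ]
```

The lever is hard on its stop: 17 N and no further motion. I back off, rise clear and check.

Call:
play_rows:
  series:
    - [-0.3,-0.066,0,0,0,0,1]
    - [-0.5,-0.11,0,0,0,0,1]
    - [-0.5,-0.11,0,0,0,0,1]
    - [-0.5,-0.11,0,0,0,0,1]
    - [-0.5,-0.11,0.5,0,0,0,1]
    - [-0.5,-0.11,0.9,0,0,0,1]
    - [-0.5,-0.11,0.9,0,0,0,1]
    - [-0.5,-0.11,0.9,0,0,0,1]

```text
time: 17.12
position: [0.5877, -0.1521, 0.2379]
ee_rot: [1.065, 1.562, -0.287]
wrist_force: [-0.3, -0.5, 0.7]
width: -0.0001
```

Call:
play_rows:
  series:
    - [-0.5,-0.3,0.9,0,0,0,1]
    - [-0.5,-0.3,0.5,0,0,0,1]
    - [-0.5,-0.3,0,0,0,0,1]
    - [0,0,0,0,0,0,1]
    - [0,0,0,0,0,0,1]

```text
time: 17.53
position: [0.5576, -0.1704, 0.2644]
ee_rot: [1.023, 1.563, -0.329]
wrist_force: [0.1, 0.7, 0.5]
width: -0.0001
```

Run:
```python
from lev import *
from scipy.optimize import least_squares
rep(K)
c=grab('wrist'); sc=grab('scene'); sd=grab('side')
for nm,c in(('wrist',c),('scene',sc),('side',sd)):
    X=cloud(c); Q=(X-K)@np.stack([cx,cy,[0,0,1]],1)
    k=(c['pixels'].max(2)<80)&(X[...,2]>.165)&(X[...,2]<.21)&(abs(Q[...,1])<.03)&(Q[...,0]>-.05)&(Q[...,0]<.12)
    P=X[k]
    if len(P)>10:
        f=least_squares(lambda p:np.linalg.norm(P-p,axis=1)-.014,P.mean(0)-[0,0,.01],loss='soft_l1',f_scale=.001).x; print(nm,len(P),f.round(4),((f-K)@np.stack([cx,cy,[0,0,1]],1)*1e3).round(1))
    B=np.stack([bx,by,n],1); S=(X-E0)@B*1e3; g=c['pixels']
    for t,lo,hi,xa,xb,yl in(('bar',7,16,-8,45,95),('block',17,24,-55,8,65)):
        m=(S[...,2]>lo)&(S[...,2]<hi)&(S[...,0]>xa)&(S[...,0]<xb)&(abs(S[...,1])<yl)&(g.min(2)>110)
        r_=cv2.minAreaRect(S[m][:,:2].astype('f4'));print(nm,t,np.round(r_[0],1),np.round(r_[1],1),round(r_[2],2))
w=load('wrist')['pixels']; cv2.imwrite('pics/k.png',np.hstack([cv2.resize(w,(400,300)),cv2.resize(sd['pixels'][140:290,240:440],(400,300),interpolation=cv2.INTER_CUBIC)]))
```

```text
t 17.53 pos [ 0.5576 -0.1704  0.2644] shift [ 2.34  1.07 -4.07] rot [0.0004 0.0012 0.    ] F chuck [0.2 0.6 0.5] tcp rel knob0 (chuck mm) [-50.3 -10.8  81.4]
wrist 1022 [ 0.6819 -0.1314  0.183 ] [79.6  0.4  0. ]
wrist bar [ 17.8 -31.4] [100.   36.8] 89.94
wrist block [-22.5 -12. ] [45.9 86. ] 0.0
scene 69 [ 0.6836 -0.1307  0.1827] [81.4  0.7 -0.3]
scene bar [18.3 -0.6] [ 50.  158.9] 0.3
scene block [-20.7   1.5] [109.   47.4] 89.63
side 63 [ 0.6843 -0.132   0.1822] [81.7 -0.7 -0.8]
side bar [13.  -3.7] [ 42.6 159.8] 1.77
side block [-21.3  -1.9] [110.3  54.4] 86.64
```

View pics/k.png

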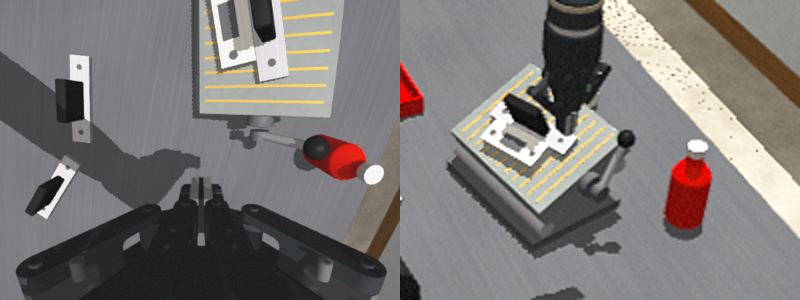

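The wrist view (left half) shows the knob swung over to (318,148), leaning away from the robot. The bar and block are still flush at (245,70), and in the side view (right half) the bottle stands at (688,190). Everything checks out, so I hand in.

```bash
python3 -c "
from bench import r
print(r.sign_off())"
```

```text
the job is handed in; nothing more can be done
None
```

The straightedge lies flush along the mould block's uphill edge, released, and the lever is on its far stop; I handed the job in at 17.5 s of the 61 s limit.

**Straightedge:** I picked up the farthest of the four look-alikes (0.564 m from the base) and lowered it onto the chuck face. I then slid it about 6 mm downhill until it touched the block, and let go.
- After the lever swing, the wrist camera put its centre 17.8 mm uphill of the block edge, against 18 mm for flush, at an angle within 0.1°.
- It extends about 25 mm past each end of the 110 mm edge.
- The block's angle was unchanged within 0.2°.

**Lever:** I pushed it over with the shut fingers until it held at 17 N without moving further. The knob travelled 79.6 mm by the wrist camera and about 81.5 mm by the fixed cameras, against about 79 mm expected, and it stayed there after I backed off.

**Checks that disagreed:** the side camera's coarse fits of the bar and block were off by up to 5 mm and 3°. The gripper partly hid them there, and it disagreed with the two closer readings, so I did not rely on it. Some late wrist fits saw only part of the bar and block. The bottle looked untouched in the last picture. I did not re-measure the tray or jar, but no move went near either.

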